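# Open the back of a shadow-box frame

### The job

The picture frame lying face down is to be opened so that earrings can be mounted in it. Lift the steel bench block, left as a weight on the freshly glued batten, off the back and set it on the desk, and turn both steel turn buttons right aside until they lie clear of the backboard while it is still in place; then lift the backboard out, with the batten as its grip, and lay it flat on the desk, batten up. Put the block and the board down without dropping them, and leave the other things on the desk where they are.

Things in the scene. Friction and masses are not known exactly. Their poses are not given: they have to be found in the camera images.
- frame: Wooden picture frame lying face down, fixed. 222 (x) x 182 (y) mm, 40 mm high, with a lip 5 mm wider at the desk. Origin: centre of its underside, on the desk. Rails 24 mm wide on top; inside, the backboard lies on a ledge in a recess 6 mm deep, 174 x 134 mm, its upper face level with the rails. x axis 0.2 to 0.8 rad left of straight ahead.
- backboard: Plywood board, 170 (x) x 130 (y) x 6 mm, 0.11 to 0.22 kg, lying loose in the frame's recess with 2 mm play all round, kept in by the buttons. Origin: centre of its underside; axes as the frame's at the start, z up. On top a batten of pale wood, 90 (x) x 20 (y) x 14 mm, is glued centrally along x: the place to grip it.
- batten (a point): Centre of the top of the batten, 20 mm above the underside of the backboard. The desk right of the frame is clear for laying things down: the board fits with this point at x 0.68, y -0.13, its x axis 0.5 rad left of straight ahead (the desk's own direction).
- bench_block: Square steel block with a rubber base, 60 x 60 x 15 mm, about 0.34 kg, lying flat across the batten as a weight (the batten's ends show). Origin: centre of its underside; sides along its x and y, turned up to 0.35 rad from the frame's. Fits on the clear desk with its centre at x 0.54, y -0.14, turned 0.5 rad.
- button_left_pivot (a point): Top of the pivot screw of the left turn button, in the middle of the frame's left long rail (frame x 0, y +79 mm), 50.5 mm above the desk. Each button is a steel bar with round ends, 12 mm wide, 9 mm high, underside 1.5 mm above the rail; it reaches 30 mm from the pivot one way, 6 mm the other.
- button_right_pivot (a point): The same for the right turn button (frame x 0, y -79 mm).
- button_left (a joint): Angle of the left turn button, counter-clockwise positive from above: 0 = pointing square inward over the backboard (frame -y), +-1.57 = lying along its rail, clear of the board (overlap ends at about 1.25). Turns freely either way (limits +-2.8), light friction 0.015 N m, stays where left. Starts in -0.5 to 0.5.
- button_right (a joint): The same for the right turn button: 0 = pointing square inward (frame +y), counter-clockwise positive.
- tweezers: Bystander: tweezers, 118 mm long.
- spool_a: Bystander: white thread spool, 26 mm across, 35 mm high.
- spool_b: Bystander: black thread spool, 30 mm across, 32 mm high.
- pot_a: Bystander: clear pot of beads with a white lid, 36 mm across, 33 mm high.
- pot_b: Bystander: clear pot of beads with a black lid, 36 mm across, 33 mm high.
- card_a: Bystander: card with earrings, 66 x 50 mm, near the desk's front edge. (A chair stands before the desk to the robot's right: the top of its back reaches z 0.27, between about x 0.15, y -0.2 and x 0.42, y -0.65; pass over it.)

How it is judged:
On the way:
1. both turn buttons are turned clear of the backboard while it still lies in the frame ((value of joint button_left above 1.25 rad or value of joint button_left below -1.25 rad) and (value of joint button_right above 1.25 rad or value of joint button_right below -1.25 rad) and z of backboard in the frame of frame between 0.03 and 0.04 m and horizontal distance between backboard and frame below 0.006 m), for 0.2 s.
At the end, for the whole second after the job is handed in: Both buttons stand more than 1.25 rad to either side of pointing square inward; the backboard lies flat on the desk, batten up, and the bench block flat on the desk, rubber base down (undersides within 6 mm of the desk, tilt under 0.08 rad), both at rest ((value of joint button_left above 1.25 rad or value of joint button_left below -1.25 rad) and (value of joint button_right above 1.25 rad or value of joint button_right below -1.25 rad) and height (world z) of backboard between -0.006 and 0.006 m and angle between each of backboard, bench_block's own z axis and vertical below 0.08 rad and linear speed of each of backboard, bench_block below 0.02 m/s and height (world z) of bench_block between -0.006 and 0.006 m); the robot touches nothing.
It fails at once if the backboard is dropped or knocked off (linear speed of backboard above 0.5 m/s and contact force between the fingers and backboard below 0.02 N).
It fails at once if the bench block is dropped or knocked off (linear speed of bench_block above 0.5 m/s and contact force between the fingers and bench_block below 0.02 N).
It fails at once if a bystander is shifted by more than 25 mm (distance of any of tweezers, spool_a, spool_b, pot_a, pot_b, card_a from where it was at the start of the episode above 0.025 m).
It also fails if it takes over 72 s, if anything falls off the work surface, if the arm or the gripper's body presses on something with over 40 N, if the wrist force passes 120 N, or if a joint passes its speed limit or range.

### The arm

A 6-joint arm with a two-finger parallel gripper is mounted at the origin on a cart in front of the work surface, level with it; the furniture and walls round the work are solid. World frame = base frame: x ahead of the robot, y to its left, z up, the work surface at z = 0. Lengths are in m, angles in rad, forces in N, time in s.
With the tool pointing down it reaches from about 0.35 to 0.925 m from the base axis. Payload 6.4 kg.
Tool frame: the origin (TCP) lies between the finger pads; the fingertips stand 17 mm ahead of it and the grasp point (between the pads) lies 2 mm behind it (tip_reach is the distance from the TCP to the fingertips, in m); z points along the fingers, y is the line along which they close (so a half turn about z gives the same grasp; the last joint's range is limited). The gripper opens to 85 mm and grips with 20 to 120 N. Pads are 22 mm wide; open, the fingers measure 114 mm over their backs; the gripper's body (76 mm by 85 mm) begins 54 mm behind the grasp point. The pads swing forward as they close: fully open they stand 13 mm farther back than shut.
Start: joints at [-1.291, 0.245, 1.558, -0, 1.339, -0.174], TCP at [0.285, -0.584, 0.248] pointing down, gripper open.
Joint ranges: [-3.13, 3.13], [-1.02, 2.26], [0.13, 2.54], [-0.95, 4.09], [0.21, 2.88], [-2.74, 2.74]. Speed limits (rad/s): [2.57, 2.57, 3.14, 3.14, 3.14, 3.14].

### API

Orientations are given as a unit quaternion [x, y, z, w].
In Python, from workcell import * gives the robot as it stands. Calls block until the motion is done:
- move_to(position, orientation): joint-space move of the TCP to a pose.
- move_l(position, rotation=None, speed=0.15, f_stop=None): straight line of the TCP; rotation=None keeps the orientation; speed is the mean speed in m/s. With f_stop (N) it stops when the force on the tool has changed by that much, and returns True; else False.
- move_joints(angles): joint-space move.
- ungrasp() and close(): open the fingers fully, or close them until they stop; the grip force is fixed at half the most.
- dwell(seconds).
- inverse_kinematics(position, orientation): joint angles nearest the present ones, or None.
- snapshot(name): name is "scene" or "top" or "wrist"; returns (picture, depth): 480x640x3 uint8, blue, green, red; 480x640 float32, m along the optical axis (not along the pixel's ray), 0 where there is no reading.
- calibration(name): a dict with "vertical_fov" (degrees; the focal length in pixels is half the picture's height over the tangent of half this angle, whatever the lens; pixels are square), "cx", "cy" (the principal point, pixels), "D" ([k1, k2, p1, p2, k3] as OpenCV has them; the pictures are not rectified), "R" (3x3) and "t" (3): a world point X has camera coordinates R X + t; the wrist camera has in their place "hand_eye" (4x4, takes a point from camera to tool coordinates, whose origin is the TCP and whose axes are the flange's). Camera axes: x right, y down, z forward; pixel columns grow to the right and rows downward; lengths in m; the calibration is good to about 2 mm. A picture is of the moment at which its call begins: read the wrist's pose just before it. calibration takes no time and is no camera call.
A pose or a line that the arm cannot do raises Unreachable and nothing moves.
- sign_off(): hands the job in; it is judged then, once.
Trained networks look in the newest picture that a camera, given by its name, has taken for a name from the list of things; names that differ only in an ending like _2 or _b are one class to them, and where a whole thing is asked for, a point or a joint stands for the part that bears it (a point fixed in the world has none). Each returns a list of dicts, best first, with "score" (0 to 1); they miss things now and then, are a little off and sometimes report something else, mostly with a low value. They report only what shows in the picture. A call takes as long as a camera call.
- find_in(camera, thing): "xyz" ([x, y, z] in m, in the coordinates of the camera as it stood for that picture, good to about 4 mm: the middle of the surface that is visible of it).
- masks_of(camera, thing): "pixels" (480x640 bool, what is visible of it).
Readings, each from a call of its own:
- current_time_s(): time.
- current_joints(): joint angles.
- current_joint_vel(): joint speeds.
- current_joint_efforts(): joint torques, N m.
- current_position(): TCP position.
- current_eef_rot(): TCP orientation.
- current_contact_force(): force on the tool from outside, world axes, zero at the start.
- current_ft_torque(): the same for the moment, N m.
- current_gripper_width(): finger opening in m.
- current_finger_force(): force on a finger pad.
Only numpy, scipy, OpenCV 4.12 (cv2) and the standard library are available. Lean on these libraries where they do the work, as an engineer would, in place of code of your own. Each camera call takes 0.05 s, during which the arm holds its last target. There are 200 camera calls.

## Working session

There is one attempt and no reset: what is moved stays moved. The work goes in short steps, each a Python script; the robot and the scene stay as the last script left them, time stands still between calls to the robot, and variables do not carry over. Pictures are saved under pics/ and viewed, at most 10 in all, crops included, and the job is handed in when it is done.

```bash
mkdir -p pics; ls; cat > h.py <<'E'
from workcell import *
import numpy as np, cv2
from scipy.spatial.transform import Rotation as Ro
def K(c):
    f=240/np.tan(np.radians(c["vertical_fov"])/2); return np.array([[f,0,c["cx"]],[0,f,c["cy"]],[0,0,1]])
def pose(cam):
    """camera->world R,t"""
    c=calibration(cam)
    if cam!="wrist":
        R=np.array(c["R"]); return R.T, -R.T@np.array(c["t"])
    H=np.array(c["hand_eye"]); p=np.array(current_position()); q=Ro.from_quat(current_eef_rot()).as_matrix()
    return q@H[:3,:3], q@H[:3,3]+p
def world_px(cam,P,uv,z=None,d=None):
    """pixels -> world, on plane z or with depth"""
    c=calibration(cam); n=cv2.undistortPoints(np.float64(uv).reshape(-1,1,2),K(c),np.array(c["D"])).reshape(-1,2)
    r=np.c_[n,np.ones(len(n))]; R,t=P; w=r@R.T
    s=(z-t[2])/w[:,2] if d is None else d
    return t+w*np.reshape(s,(-1,1))
def down(yaw):
    """tool down, tool y (closing) axis along world direction yaw+90deg; tool x along yaw"""
    return (Ro.from_euler('z',yaw)*Ro.from_euler('x',np.pi)).as_quat()
E
python3 - <<'E'
from h import *
print(current_eef_rot(),current_time_s())
for cam in("top","scene"):
    P=pose(cam); im,d=snapshot(cam); cv2.imwrite(f"pics/{cam}0.png",im); np.savez(f"{cam}0.npz",im=im,d=d)
    print(cam,P[1])
    for n in ["frame","backboard","batten","bench_block","button_left_pivot","button_right_pivot","button_left","button_right","tweezers","spool_a","pot_a","card_a"]:
        print(n,[(np.round(P[0]@np.array(o["xyz"])+P[1],3).tolist(),round(o["score"],2)) for o in find_in(cam,n)][:4])
E
```

```text
pics
workcell.py
[ 9.74370098e-01  2.24948793e-01 -4.57850848e-05 -9.74739173e-04] 0.0
top [ 0.54691676 -0.05781237  1.14975814]
frame [([0.571, 0.111, 0.037], 0.74)]
backboard [([0.579, 0.123, 0.041], 0.65), ([0.568, 0.111, 0.04], 0.55)]
batten [([0.578, 0.128, 0.04], 0.88)]
bench_block [([0.559, 0.12, 0.068], 0.84)]
button_left_pivot [([0.524, 0.176, 0.048], 0.65)]
button_right_pivot [([0.612, 0.073, 0.049], 0.54)]
button_left [([0.526, 0.178, 0.052], 0.43)]
button_right [([0.569, 0.108, 0.038], 0.46)]
tweezers [([0.526, 0.177, 0.05], 0.63)]
spool_a [([0.735, -0.234, 0.027], 0.72), ([0.702, -0.261, 0.036], 0.42)]
pot_a [([0.77, -0.052, 0.034], 0.59), ([0.755, -0.019, 0.029], 0.49)]
card_a [([0.598, -0.265, 0.001], 0.9)]
scene [ 0.33691411 -0.64395161  0.6166302 ]
frame [([0.547, 0.073, 0.042], 0.79)]
backboard [([0.562, 0.107, 0.036], 0.97)]
batten [([0.558, 0.108, 0.041], 0.9)]
bench_block [([0.56, 0.107, 0.068], 0.81), ([0.526, 0.174, 0.051], 0.71), ([0.599, -0.268, -0.0], 0.18)]
button_left_pivot [([0.526, 0.17, 0.048], 0.59)]
button_right_pivot [([0.614, 0.065, 0.05], 0.64)]
button_left [([0.529, 0.172, 0.051], 0.59)]
button_right [([0.608, 0.067, 0.051], 0.6)]
tweezers [([0.684, -0.326, 0.003], 0.79), ([0.609, 0.066, 0.049], 0.17)]
spool_a [([0.735, -0.243, 0.031], 0.83), ([0.699, -0.271, 0.027], 0.79)]
pot_a [([0.75, -0.02, 0.03], 0.75), ([0.769, -0.06, 0.032], 0.5)]
card_a [([0.601, -0.269, 0.004], 0.98), ([0.525, 0.173, 0.05], 0.18)]
```

View pics/top0.png

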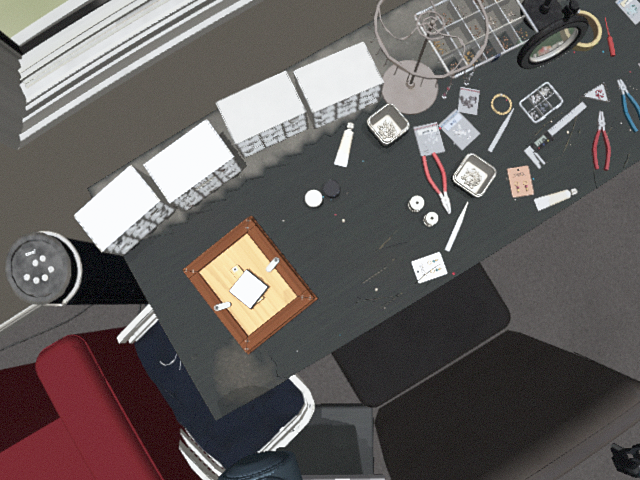

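View pics/scene0.png

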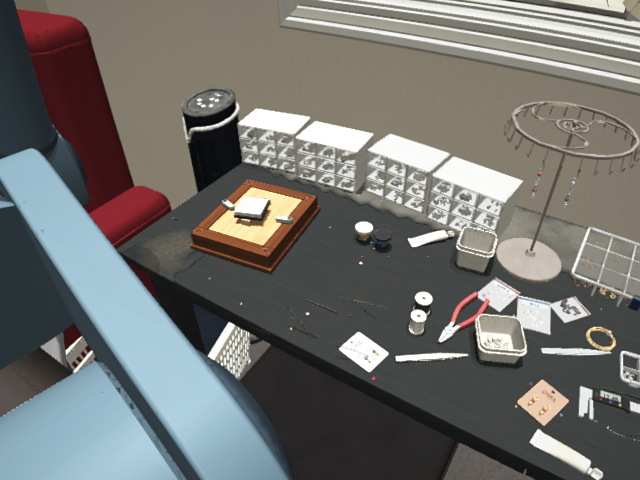

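The pictures show the frame centred at top-px (250,285), with the block on it at (249,288). The buttons are at (273,265) right and (222,307) left, and the desk right of the frame is clear. Next I'll go above the frame for a close wrist view.

```bash
python3 - <<'E'
from h import *
print(np.round(calibration("wrist")["hand_eye"],3).tolist(),calibration("wrist")["vertical_fov"])
p=current_position(); move_l([p[0],p[1],0.42],speed=0.3)
for yaw in (0.69,0.69-np.pi/2):
    print(yaw,inverse_kinematics([0.565,0.12,0.36],down(yaw)))
yaw=0.69-np.pi/2
move_to([0.565,0.12,0.33],down(yaw))
P=pose("wrist"); im,d=snapshot("wrist"); np.savez("w0.npz",im=im,d=d,R=P[0],t=P[1]); cv2.imwrite("pics/w0.png",im)
for n in ["frame","backboard","batten","bench_block","button_left_pivot","button_right_pivot"]:
    print(n,[(np.round(P[0]@np.array(o["xyz"])+P[1],4).tolist(),round(o["score"],2)) for o in find_in("wrist",n)][:4])
for n in ["button_left","bench_block","frame","backboard","batten"]:
  for i,o in enumerate(masks_of("wrist",n)[:3]):
    m=o["pixels"]; np.save(f"m_{n}{i}.npy",m); ys,xs=np.nonzero(m); r=cv2.minAreaRect(np.float32(np.c_[xs,ys])); print(n,i,round(o["score"],2),m.sum(),np.round(r[0]),np.round(r[1]),round(r[2],1))
print(current_time_s())
E
```

```text
[[-0.001, -0.952, -0.307, 0.079], [1.0, -0.001, -0.0, 0.001], [-0.0, -0.307, 0.952, -0.126], [0.0, 0.0, 0.0, 1.0]] 64.7672433796465
0.69 [ 1.30795511e-02  4.76960864e-03  1.61877144e+00 -4.44089210e-16
  1.51805161e+00  8.93875878e-01]
-0.8807963267948966 [ 1.30795511e-02  4.76960864e-03  1.61877144e+00 -4.44089210e-16
  1.51805161e+00  2.46467220e+00]
frame [([0.5819, 0.1096, 0.0386], 0.83), ([0.5856, 0.122, 0.0393], 0.69), ([0.5274, 0.1747, 0.0533], 0.45)]
backboard [([0.5828, 0.1246, 0.0413], 0.63)]
batten [([0.585, 0.1082, 0.0413], 0.64), ([0.5794, 0.1213, 0.0438], 0.61)]
bench_block [([0.5651, 0.1184, 0.0679], 0.92)]
button_left_pivot [([0.5292, 0.1776, 0.0472], 0.55)]
button_right_pivot [([0.6063, 0.0702, 0.0491], 0.94)]
button_left 0 0.71 305 [319. 256.] [11. 30.] 24.4
bench_block 0 0.87 3285 [329. 200.] [58. 59.] 79.4
frame 0 0.73 15555 [317. 189.] [210. 166.] 1.8
backboard 0 0.75 14375 [319. 192.] [158. 118.] 1.3
backboard 1 0.26 3206 [329. 200.] [57. 57.] 79.3
batten 0 0.67 14287 [319. 193.] [159. 117.] 1.3
5.3167
```

View pics/w0.png

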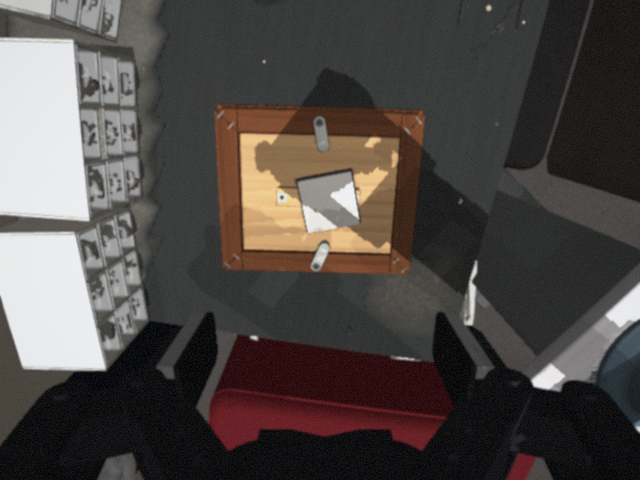

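The wrist view shows the frame squarely. The block is at (329,200), turned roughly 10°. The right button is at (321,133) and the left at (319,256), both pointing inward, and the batten ends are visible at (282,198) and (358,192). Next I'll fit these in world coordinates.

```bash
python3 - <<'E'
from h import *
w=np.load("w0.npz"); P=(w["R"],w["t"]); im=w["im"]
snapshot("wrist")
for i,o in enumerate(masks_of("wrist","button_right")): np.save(f"m_button_right{i}.npy",o["pixels"]); ys,xs=np.nonzero(o["pixels"]); print("br",i,o["score"],xs.mean(),ys.mean(),len(xs))
def rect(m,z):
    ys,xs=np.nonzero(m); hl=cv2.convexHull(np.float32(np.c_[xs,ys])).reshape(-1,2)
    return rw(hl,z)
def rw(hl,z):
    X=world_px("wrist",P,hl,z); r=cv2.minAreaRect(np.float32(X[:,:2]*1000)); return np.round(r[0],1),np.round(r[1],1),round(np.radians(r[2]),3)
print("frame",rect(np.load("m_frame0.npy"),.04)); 
for n in("backboard0","batten0"): print(n,rect(np.load(f"m_{n}.npy"),.04))
print("block",rect(np.load("m_bench_block0.npy"),.069))
# depth-based
d=w["d"]; m=np.load("m_bench_block0.npy"); ys,xs=np.nonzero(cv2.erode(m.astype('u1'),np.ones((7,7)))>0)
X=world_px("wrist",P,np.c_[xs,ys],d=d[ys,xs]); print("block depth z",np.median(X,0),X[:,2].std())
m=np.load("m_backboard0.npy"); ys,xs=np.nonzero(m); X=world_px("wrist",P,np.c_[xs,ys],d=d[ys,xs]); print("board z",np.median(X[:,2]))
# brown/wood segmentation of entire frame: HSV sat
hsv=cv2.cvtColor(im,cv2.COLOR_BGR2HSV); s=((hsv[...,1]>90)&(hsv[...,0]<25)&(hsv[...,2]>25)).astype('u1'); s[:95]=0; s[280:]=0; s[:,:205]=0; s[:,435:]=0
s=cv2.morphologyEx(s,cv2.MORPH_OPEN,np.ones((3,3)))
print("colour outer",rect(s>0,.04))
for f in("button_left0","button_right0"):
    ys,xs=np.nonzero(np.load(f"m_{f}.npy")); X=world_px("wrist",P,np.c_[xs,ys],.049)[:,:2]*1000
    r=cv2.minAreaRect(np.float32(X)); c=X.mean(0); u=np.linalg.svd(X-c,full_matrices=False)[2][0]; t=(X-c)@u
    print(f,r,"ends",c+u*t.min(),c+u*t.max(),"dir",np.arctan2(u[1],u[0]))
big=cv2.resize(im[95:285,205:435],None,fx=3.4,fy=3.1); 
m=np.load("m_button_left0.npy")|np.load("m_button_right0.npy"); mm=cv2.resize(m[95:285,205:435].astype('u1'),(big.shape[1],big.shape[0]),interpolation=0)
ct=cv2.findContours(mm,0,1)[0]; cv2.drawContours(big,ct,-1,(0,0,255),1); cv2.imwrite("pics/w0c.png",big)
E
```

```text
br 0 0.95 320.891975308642 132.53086419753086 324
frame (array([572.8, 123.4]), array([222.1, 186.3]), np.float64(0.658))
backboard0 (array([571.9, 123.8]), array([172.7, 132.2]), np.float64(0.663))
batten0 (array([571.6, 124.1]), array([172.5, 131.2]), np.float64(0.657))
block (array([562.5, 117. ]), array([60.5, 60.9]), np.float64(0.867))
block depth z [0.56282731 0.1163058  0.0692715 ] 0.025383471052574713
board z 0.04017919638242662
colour outer (array([572.7, 123.4]), array([222.3, 186. ]), np.float64(0.659))
button_left0 ((527.1996459960938, 175.83428955078125), (12.448254585266113, 36.71772766113281), 16.302459716796875) ends [532.58905146 158.29587977] [521.65521429 193.35355355] dir 1.873117552154956
button_right0 ((611.521484375, 70.01065826416016), (11.676164627075195, 32.792076110839844), 47.874855041503906) ends [623.77324531  59.10475082] [598.94794603  80.56319218] dir 2.428810443323502
```

View pics/w0c.png

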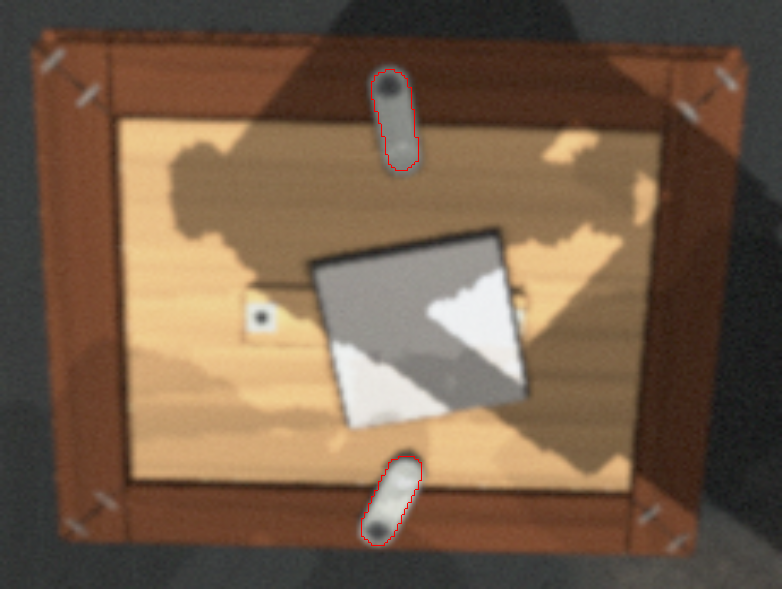

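```bash
python3 - <<'E'
from h import *
b=np.array([.5625,.117]); q=down(.867)
move_to([*b,.16],q)
print(move_l([*b,.066],speed=.12,f_stop=8), np.round(current_position(),4))
close(); print("w",current_gripper_width(),current_finger_force())
move_l([*b,.14],speed=.12); print("w",current_gripper_width(),current_contact_force())
move_l([.54,-.14,.12],down(.5),speed=.25)
move_l([.54,-.14,.035],speed=.12); 
print(move_l([.54,-.14,.008],speed=.03,f_stop=5), np.round(current_position(),4),np.round(current_contact_force(),1))
ungrasp(); move_l([.54,-.14,.13],speed=.2)
P=pose("wrist");
im,d=snapshot("top"); cv2.imwrite("pics/top1.png",im[200:380,170:410].repeat(3,0).repeat(3,1))
P=pose("top");print([(np.round(P[0]@np.array(o["xyz"])+P[1],4).tolist(),round(o["score"],2)) for o in find_in("top","bench_block")][:2])
print(current_time_s())
E
```

```text
False [0.5632 0.117  0.0668]
w 0.058591232228178074 66.28762006759644
w 0.058434128873949324 [ 0.33383285 -0.44931588 -2.66115004]
True [ 0.5399 -0.14    0.0133] [-1.   1.7  4.1]
[]
13.0
```

View pics/top1.png

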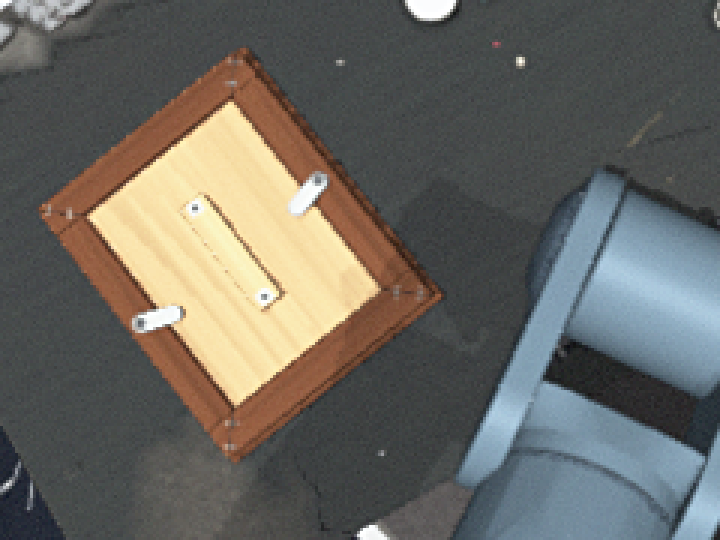

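The block is off and the buttons haven't moved. Next I'll turn the buttons with the fingers closed.

```bash
cat >> h.py <<'E'
FC=np.array([.572,.1238]); FY=.659
def fr(x,y):
    c,s=np.cos(FY),np.sin(FY); return FC+[c*x-s*y, s*x+c*y]
E
python3 - <<'E'
from h import *
q=down(FY+np.pi/2); close()
move_to([*fr(.024,.059),.13],q)
for sg in (1,-1):
    y=sg*.059; z=.061
    if sg<0: move_to([*fr(.024,y),.085],q)
    print(move_l([*fr(.024,y),z],speed=.1,f_stop=8))
    print(move_l([*fr(-.018,y),z],speed=.06,f_stop=15),np.round(current_position(),4))
    print(move_l([*fr(-.018,y+sg*.003),z],speed=.03,f_stop=4),np.round(current_contact_force(),1))
    move_l([*fr(-.018,y-sg*.003),z],speed=.06)
    move_l([*fr(-.018,y-sg*.003),.085],speed=.15)
ungrasp()
move_to([*fr(0,0),.30],down(FY))
P=pose("wrist"); im,d=snapshot("wrist"); np.savez("w1.npz",im=im,d=d,R=P[0],t=P[1]); cv2.imwrite("pics/w1.png",im)
for n,b in (("button_left",FY-np.pi/2),("button_right",FY+np.pi/2)):
  for o in masks_of("wrist",n)[:2]:
    ys,xs=np.nonzero(o["pixels"]); X=world_px("wrist",P,np.c_[xs,ys],.049)[:,:2]; c=X.mean(0); u=np.linalg.svd(X-c,full_matrices=False)[2][0]
    print(n,o["score"],c,((np.arctan2(u[1],u[0])-b+np.pi/2)%np.pi)-np.pi/2)
for n in("backboard","batten"):
  for o in masks_of("wrist",n)[:2]:
    ys,xs=np.nonzero(o["pixels"]); X=world_px("wrist",P,np.c_[xs,ys],.04 if n=="backboard" else .054); r=cv2.minAreaRect(np.float32(X[:,:2]*1000)); print(n,o["score"],r)
print(current_time_s())
E
```

```text
False
False [0.5215 0.1594 0.0609]
False [ 0.8 -0.5 -0.5]
False
False [0.5938 0.066  0.061 ]
False [-2.4  0.8  0.7]
button_left 0.7 [0.61160936 0.0542861 ] -1.371093021033013
button_left 0.6 [0.51543396 0.18026616] -1.5247297494560985
button_right 0.63 [0.61198221 0.05451486] -1.3914782822351768
backboard 0.73 ((571.3462524414062, 124.37557983398438), (171.00013732910156, 131.86581420898438), 37.701358795166016)
backboard 0.19 ((658.4096069335938, -270.77825927734375), (17.035734176635742, 47.39496994018555), 62.285152435302734)
batten 0.67 ((573.5678100585938, 126.11297607421875), (164.86370849609375, 127.2698745727539), 37.603424072265625)
22.6167
```

View pics/w1.png

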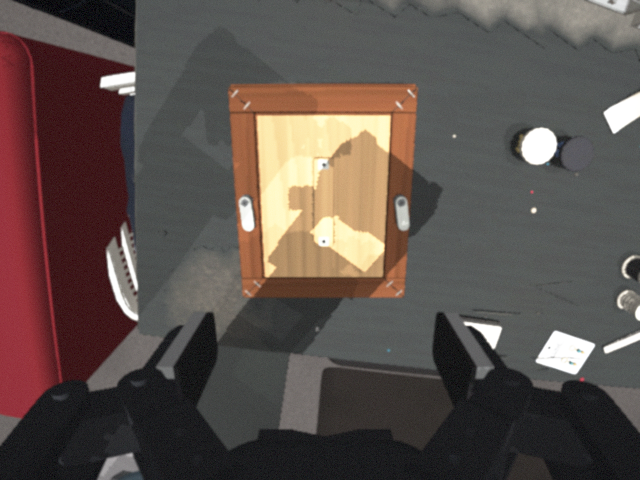

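Both buttons now lie along their rails, left at px (247,213) and right at (402,213). The batten is exposed from (323,160) to (324,245). Next I'll lift the board.

```bash
python3 - <<'E'
from h import *
q=down(FY); b=FC
move_to([*b,.12],q)
print(move_l([*b,.060],speed=.1,f_stop=8),np.round(current_position(),4))
close(); print("w",current_gripper_width(),current_finger_force())
move_l([*b,.085],speed=.03); print("w",current_gripper_width(),np.round(current_contact_force(),2))
move_l([*b,.15],speed=.12)
move_l([.68,-.13,.14],down(.5),speed=.2)
move_l([.68,-.13,.045],speed=.12)
print(move_l([.68,-.13,.021],speed=.025,f_stop=5), np.round(current_position(),4),np.round(current_contact_force(),1),current_gripper_width())
im,d=snapshot("scene"); cv2.imwrite("pics/s2.png",im); print(current_time_s())
E
```

```text
False [0.5726 0.1238 0.0606]
w 0.01794314229318692 61.31289839744568
w 0.01797663026755243 [-0.44 -0.16 -1.53]
True [ 0.6799 -0.13    0.0265] [0.6 0.9 4.4] 0.018043485722529676
29.65
```

View pics/s2.png

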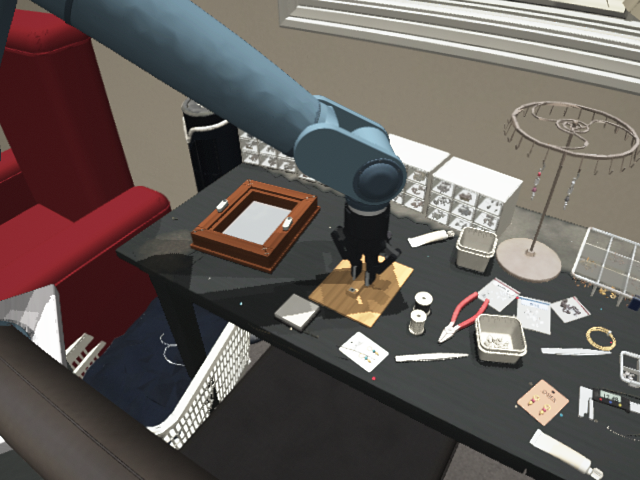

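The board is resting flat at (362,290), the block is flat at (297,312), and the frame is open. I'll release, retreat and check.

```bash
python3 - <<'E'
from h import *
ungrasp(); move_l([.68,-.13,.2],speed=.15); move_to([.5,.15,.35],down(.5)); dwell(.3)
im,d=snapshot("top"); P=pose("top"); cv2.imwrite("pics/top3.png",im[170:350,280:520].repeat(3,0).repeat(3,1))
for n,z in (("backboard",.006),("bench_block",.015)):
  for o in masks_of("top",n)[:1]:
    ys,xs=np.nonzero(cv2.erode(o["pixels"].astype('u1'),np.ones((3,3)))); dd=d[ys,xs]; ok=dd>0
    X=world_px("top",P,np.c_[xs,ys][ok],d=dd[ok]); A=np.c_[X[:,:2]-X[:,:2].mean(0),np.ones(len(X))]
    print(n,o["score"],np.median(X,0),"slope",np.linalg.lstsq(A,X[:,2],rcond=None)[0])
print(current_time_s())
E
```

```text
backboard 0.79 [ 0.6778648  -0.13055489  0.00565294] slope [ 0.00168845 -0.00167506  0.006666  ]
bench_block 0.84 [ 0.53901235 -0.14008628  0.01432635] slope [-0.00641339 -0.00352266  0.01426151]
33.4417
```

View pics/top3.png

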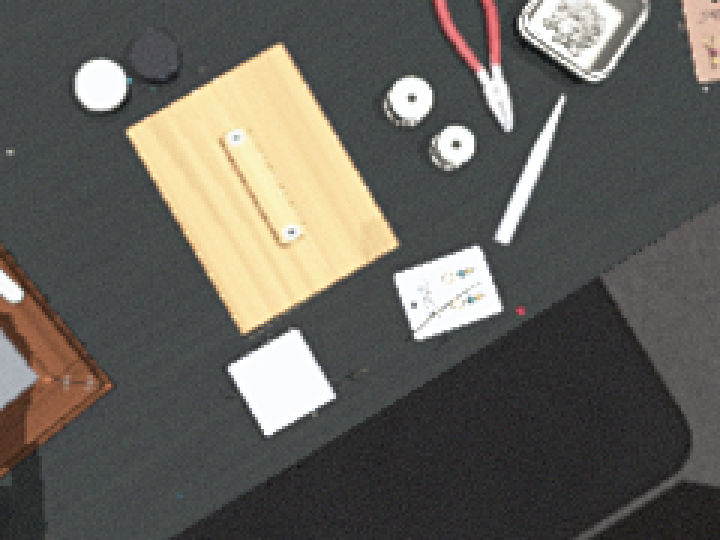

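The board (crop px 262,187) and the block (282,382) both lie flat and clear, and the bystanders haven't moved. I'll hand the job in.

```bash
python3 -c "
from workcell import *
print(sign_off())"
```

```text
the job is handed in; nothing more can be done
None
```

The job is handed in at about 34 s on the robot's clock: the bench block and backboard lie flat on the desk, both turn buttons are clear of the recess, and the other things look unmoved; the judge's result was not shown.

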